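# Pack a bench-lamp mounting kit into its narrow carton tray

### The arm

A 6-joint arm with a two-finger parallel gripper is mounted at the origin on the work surface. World frame = base frame: x ahead of the robot, y to its left, z up, the work surface at z = 0. Lengths are in m, angles in rad, forces in N, time in s.
With the tool pointing down it reaches from about 0.3 to 0.75 m from the base axis. Payload 8.5 kg.
Tool frame: the origin (TCP) lies at the very end of the fingers, on their centre line; the grasp point (between the pads) lies 19 mm behind it; z points along the fingers, y is the direction in which the jaws open and shut (so a half turn about z gives the same grasp; the last joint's range is limited). The gripper opens to 88 mm and grips with 3 to 60 N. Pads are 18 mm wide; open, the fingers measure 123 mm over their backs; the gripper's body (75 mm by 187 mm) begins 45 mm behind the grasp point.
Start: joints at [-1.456, 0.381, 1.297, -0, 1.464, -0.215], TCP at [0.178, -0.52, 0.21] pointing down, gripper open.
Joint ranges: [-3.11, 3.11], [-0.89, 2.33], [0.22, 2.48], [-1.42, 4.56], [0.17, 2.85], [-2.88, 2.88]. Speed limits (rad/s): [2.39, 2.39, 3.14, 3.14, 3.14, 3.14].

### API

Orientations are given as a 3x3 rotation matrix whose columns are the frame's x, y, z axes.
In Python, from rig import env gives the robot as it stands. Calls block until the motion is done:
- env.reach(position, orientation): joint-space move of the TCP to a pose.
- env.move_linear(position, max_speed=0.15, rotation=None, threshold=None): straight line of the TCP; rotation=None keeps the orientation; max_speed is the mean speed in m/s. With threshold (N) it stops when the force on the tool has changed by that much, and returns True; else False.
- env.move_j(angles): joint-space move.
- env.release() and env.close_gripper(): open the fingers fully, or close them until they stop; the grip force is fixed at half the most.
- env.sleep(seconds).
- env.ik(position, orientation): joint angles nearest the present ones, or None.
- env.observe(): the state.
- env.snapshot(name): name is "side" or "top" or "wrist"; returns a dict with "pixels" (480x640x3 uint8, red, green, blue), "K" (3x3 intrinsics, pixels), "k1" (the pictures are not rectified: a ray, as slopes to the right and down, at radius r is drawn at 1 + k1 r^2 times it, then the intrinsics apply), "R" (3x3) and "t" (3): a world point X has camera coordinates R X + t. Camera axes: x right, y down, z forward; pixel columns grow to the right and rows downward; lengths in m; the calibration is good to about 2 mm. A picture is of the moment at which its call begins. There is no depth.
A pose or a line that the arm cannot do raises env.PlanningError and nothing moves.
- env.hand_in(): hands the job in, once; it reports no verdict.
The state is a dict: "time_s": time; "qpos": joint angles; "dq": joint speeds; "tau": joint torques, N m; "tcp_pos": TCP position; "orientation": TCP orientation; "contact_force": force on the tool from outside, world axes, zero at the start; "ft_torque": the same for the moment, N m; "opening": finger opening in m.
Only numpy, scipy, OpenCV 4.12 (cv2) and the standard library are available. Lean on these libraries where they do the work, as an engineer would, in place of code of your own. Each camera call takes 0.05 s, during which the arm holds its last target.

### The job

Pack the lamp's mounting kit into the cardboard tray so that its sleeve can slide over: the black bracket flat on the tray's floor with its lug up, the white driver lying flat on the bracket's plate on the long side of the lug, and the red elbow standing upright on the plate on the short side of the lug, with its arm reaching over the lug and the driver. The fit is close and the parts overlap, so think about the order; set each part down rather than dropping it, and leave the bin, the tape roll and the screwdriver where they are.

Things in the scene. Friction and masses are not known exactly. Their poses are not given: they have to be found in the camera images.
- tray: Open cardboard tray, fixed to the bench. Origin: centre of its underside; x along its length, z up. Floor 4 mm thick, inside 157 (x) by 63 mm (y), walls 4 mm thick. Its two end walls (across x) are tall, top at z = 64 mm; its two long sides are low, top at z = 18 mm, which leaves room for fingers. It is the same both ways round and may be packed either way round.
- bracket_mid (a point): Loose black bracket, 0.28 kg, lying flat: plate 150 (x) x 56 (y) x 8 mm with an upright lug, 12 mm thick and 56 mm wide along y, centred at x = +28 mm, its top 38 mm above the plate's underside. This point: middle of the plate, 19 mm above its underside; z up. The long side of the lug is at -x, the short side at +x. Hold it by the lug's two ends, 56 mm apart along y.
- driver_mid (a point): Loose white lamp driver, a block 91 (x) x 56 (y) x 30 mm (z), 0.28 kg, lying flat; either end may lead. This point is its centre, 15 mm above its underside; z up. Packed, its underside lies on the bracket's plate between the lug and an end wall, with about 9 mm to spare in length.
- elbow_mid (a point): Loose red elbow standing on its foot, 0.36 kg: hub block 35 (x) x 56 (y) x 50 mm (z) with an arm 32 mm wide from the hub's top towards -x, ending 76 mm from the hub's centre, its underside 34 mm above the foot. This point: centre of the hub, 25 mm above the foot; z up. Packed, it has 9 mm to spare along x; the arm clears lug and driver by 4 mm. Hold it by the hub, across y.
- elbow_tip (a point): Centre of the round end of the elbow's arm: at x = -60 mm, 42 mm above the foot.
- red_bin: Bystander: loose red open bin 120 x 100 x 75 mm; origin at the centre of its underside.
- tape_roll: Bystander: loose roll of brown tape lying flat, 100 mm across, 48 mm high; origin at the centre of its underside.
- screwdriver: Bystander: loose orange-handled screwdriver 200 mm long lying on the bench, along its own x; origin at the middle of it, at bench level.
Not all that is in view belongs to the job. Several things look just like the part that bears bracket_mid: the one meant starts farthest from the robot's base.

How it is judged:
By the outcome, as a careful person would: the job done as asked, in the order asked, and still so for the second after the job is handed in, with the robot touching nothing.
It also fails if it takes over 61 s, if anything falls off the work surface, if the arm or the gripper's body presses on something with over 40 N, if the wrist force passes 120 N, or if a joint passes its speed limit or range.

## Working session

There is one attempt and no reset: what is moved stays moved. The work goes in short steps, each a Python script; the robot and the scene stay as the last script left them, time stands still between calls to the robot, and variables do not carry over. Pictures are saved under pics/ and viewed, and the job is handed in when it is done.

```bash
ls; mkdir -p pics
cat > h.py <<'E'
import numpy as np, cv2, json
from rig import env
def snap(n,f):
    s=env.snapshot(n); cv2.imwrite('pics/'+f+'.png',s['pixels'][:,:,::-1]); np.savez('pics/'+f+'.npz',**{k:s[k] for k in('pixels','K','k1','R','t')}); return s
def load(f): return dict(np.load('pics/'+f+'.npz'))
def und(s,uv):
    uv=np.array(uv,float).reshape(-1,1,2)
    return cv2.undistortPoints(uv,np.array(s['K'],float),np.array([float(s['k1']),0,0,0]),None).reshape(-1,2)
def ray(s,uv):
    d=np.c_[und(s,uv),np.ones(len(np.array(uv,float).reshape(-1,2)))]@np.array(s['R']); c=-np.array(s['R']).T@np.array(s['t']); return c,d
def onz(s,uv,z):
    c,d=ray(s,uv); return c+d*((z-c[2])/d[:,2])[:,None]
def proj(s,X):
    X=np.array(X,float).reshape(-1,3); return cv2.projectPoints(X,cv2.Rodrigues(np.array(s['R'],float))[0],np.array(s['t'],float),np.array(s['K'],float),np.array([float(s['k1']),0,0,0]))[0].reshape(-1,2)
E
python3 - <<'E'
from h import *
for n in('top','side','wrist'):
    s=snap(n,n+'0'); print(n,s['K'][0][0],s['k1'],-np.array(s['R']).T@s['t'])
print(env.observe())
E
```

```text
pics
top 527.8765389191498 -0.08121789134216531 [ 0.37486792 -0.05497932  1.23685179]
side 532.5829568456072 0.036593791739109004 [0.20828166 0.96997579 0.92412287]
wrist 343.0708033540214 -0.0006522733821979273 [ 0.25844964 -0.49289964  0.38346873]
{'time_s': 0.15, 'qpos': array([-1.45628512e+00,  3.81051951e-01,  1.29803747e+00, -2.53649123e-06,
        1.46359257e+00, -2.15279763e-01]), 'dq': array([-5.96444903e-05, -1.23914202e-03, -2.21392718e-03,  8.15469512e-04,
       -8.57692330e-04,  4.78293331e-04]), 'tau': array([ 9.06327605e-04, -4.38084841e+01, -2.24612707e+01,  7.13430857e-02,
        3.43570788e-02, -8.59215675e-05]), 'tcp_pos': array([ 0.17809419, -0.52011147,  0.20909046]), 'orientation': array([[ 9.46109984e-01,  3.23845459e-01, -1.26973173e-04],
       [ 3.23845402e-01, -9.46109394e-01,  1.08190500e-03],
       [ 2.30239509e-04, -1.06472080e-03, -9.99999407e-01]]), 'contact_force': array([-0.08215741, -0.51643404, -0.62997103]), 'ft_torque': array([-0.00590315, -0.02648758,  0.01892891]), 'opening': 0.08802730186586084}
```

View pics/top0.png

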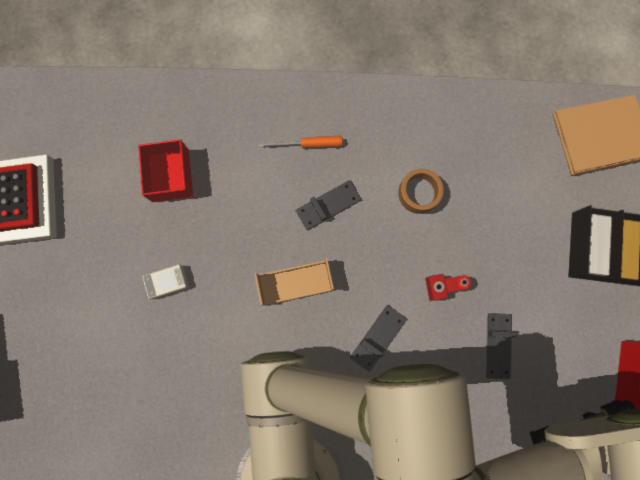

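View pics/side0.png

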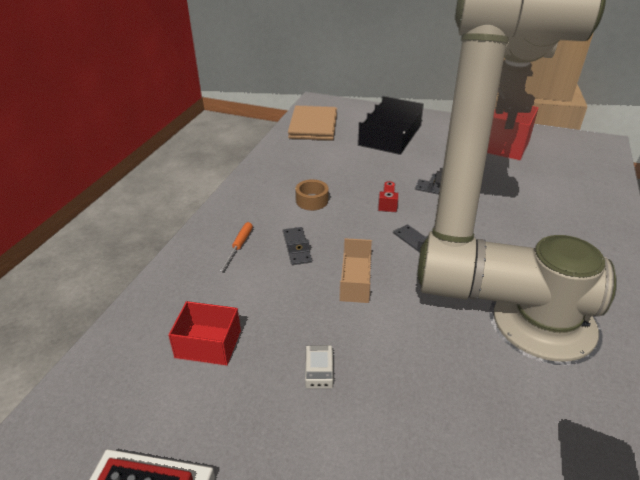

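Run:
```python
from h import *
s=load('top0')
for n,uv,z in[('brA',(328,205),.008),('brB',(378,338),.008),('brC',(499,346),.008),('tray',(295,283),.004),('driver',(166,282),.03),('hub',(438,287),.05),('tip',(464,283),.05),('bin',(165,170),0),('tape',(421,191),.048),('sd',(302,143),0)]:
    p=onz(s,uv,z)[0]; print(n,p.round(3),np.hypot(*p[:2]).round(3))
im=cv2.imread('pics/top0.png')
c=[cv2.resize(im[y-50:y+50,x-65:x+65],None,fx=3,fy=3,interpolation=2) for x,y in((328,205),(295,283),(166,282),(450,286))]
cv2.imwrite('pics/crop0.png',np.vstack([np.hstack(c[:2]),np.hstack(c[2:])]))
```

```text
brA [ 0.639 -0.068  0.008] 0.643
brB [ 0.33  -0.19   0.008] 0.381
brC [ 0.316 -0.474  0.008] 0.57
tray [0.452 0.005 0.004] 0.452
driver [0.444 0.299 0.03 ] 0.536
hub [ 0.448 -0.321  0.05 ] 0.551
tip [ 0.459 -0.38   0.05 ] 0.596
bin [0.717 0.329 0.   ] 0.789
tape [ 0.67  -0.282  0.048] 0.727
sd [ 0.793 -0.     0.   ] 0.793
```

View pics/crop0.png

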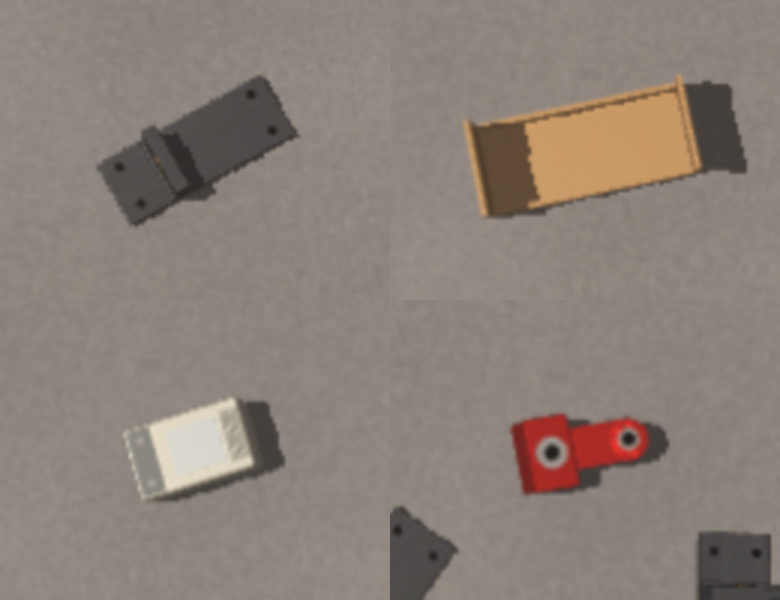

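View pics/wrist0.png

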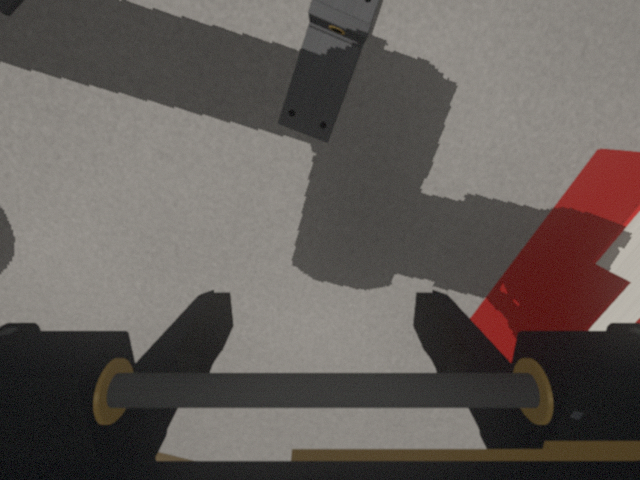

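Run:
```python
from h import *
s=load('wrist0'); print(s['R'].round(3), s['K'].round(1))
o=env.observe(); Rt=o['orientation']; c=-s['R'].T@s['t']; print('cam in tool',Rt.T@(c-o['tcp_pos']), (s['R']@Rt).round(3))
print(onz(s,[(320,240)],0))
```

```text
[[ 0.323 -0.947 -0.002]
 [-0.895 -0.306  0.324]
 [-0.307 -0.103 -0.946]] [[343.1   0.  322.8]
 [  0.  343.1 241.1]
 [  0.    0.    1. ]]
cam in tool [ 8.48776667e-02  9.17047597e-05 -1.74358929e-01] [[-0.001  1.     0.   ]
 [-0.946 -0.001 -0.325]
 [-0.325 -0.001  0.946]]
[[ 0.13403607 -0.53117628  0.        ]]
```

Candidates for the bracket: (328,205) at 0.64 m from base, (378,338) at 0.38 m, (499,346) at 0.57 m. The first is farthest, and the crop shows its lug (plate and upright, short side image-left). First view: bracket and tray in one wrist picture.

```bash
cat >> h.py <<'E'
def Ry(deg):
    a=np.radians(deg); x=np.array([np.cos(a),np.sin(a),0]); z=np.array([0,0,-1.]); return np.c_[x,np.cross(z,x),z]
E
python3 - <<'E'
from h import *
env.reach([.545,-.10,.27],Ry(90))
s=snap('wrist','w1'); o=env.observe(); print(o['time_s'],o['qpos'].round(2),o['tcp_pos'])
E
```

```text
2.2167 [-0.4   0.35  1.17 -0.    1.62 -0.4 ] [ 0.54485316 -0.10084601  0.26983111]
```

View pics/w1.png

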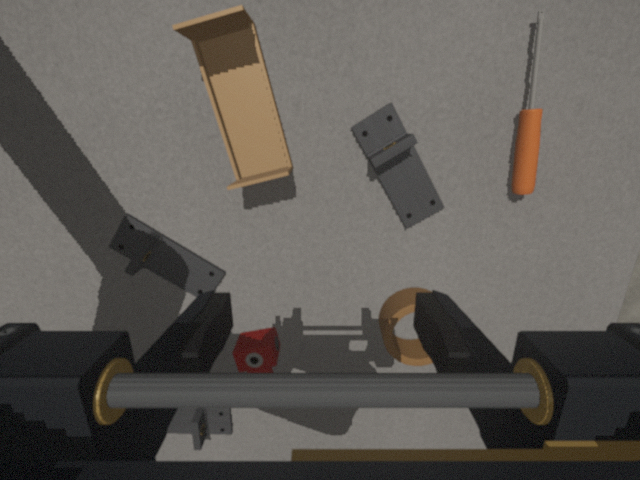

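Run:
```python
import cv2,numpy as np
im=cv2.imread('pics/w1.png')
a=cv2.resize(im[90:240,340:455],None,fx=4,fy=4,interpolation=2);b=cv2.resize(im[0:200,165:300],None,fx=3,fy=3,interpolation=2)
a=np.clip(a.astype(float)*1.8,0,255).astype('uint8')
cv2.imwrite('pics/c1.png',np.hstack([b,a[:600]])[:600,:800] if b.shape[0]==a.shape[0] else a);print(a.shape,b.shape)
```

```text
(600, 460, 3) (600, 405, 3)
```

View pics/c1.png

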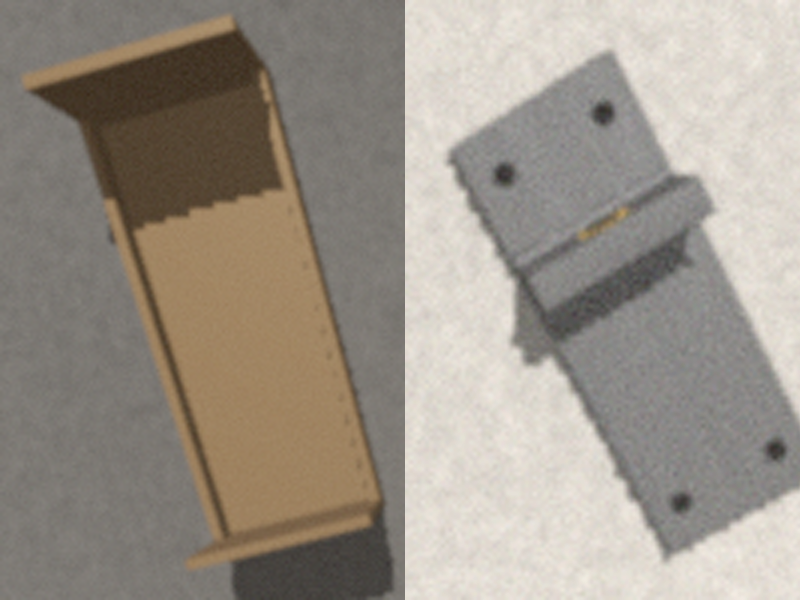

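Run:
```python
from h import *
s=load('w1'); im=cv2.cvtColor(s['pixels'],cv2.COLOR_RGB2BGR); g=im.max(2)
# holes: local dark centroid
H=[]
for u,v in((603,113),(504,174),(776,450),(682,502)):
    u,v=(u-405)/4+340,v/4+90; x,y=int(u)-5,int(v)-5
    w=np.clip(np.median(g[y:y+11,x:x+11])*.75-g[y:y+11,x:x+11].astype(float),0,None)
    yy,xx=np.mgrid[y:y+11,x:x+11]; H.append(((w*xx).sum()/w.sum(),(w*yy).sum()/w.sum()))
print(np.round(H,1)); P=onz(s,H,.008); print(P.round(4))
d=lambda a,b:np.linalg.norm(a-b)
print('hole spacings',d(P[0],P[1]),d(P[2],P[3]),d(P[0],P[2]),d(P[1],P[3]),'centre',P.mean(0))
ax=(P[0]+P[1]-P[2]-P[3]); print('bracket +x angle',np.degrees(np.arctan2(ax[1],ax[0])))
# tray corners
T=[(165+u/3,v/3) for u,v in((23,80),(235,16),(185,566),(371,524))]
Q=onz(s,T,.064); print(Q.round(4)); print(d(Q[0],Q[1]),d(Q[2],Q[3]),d(Q[0],Q[2]),d(Q[1],Q[3]),Q.mean(0))
ax=Q[0]+Q[1]-Q[2]-Q[3]; print('tray',np.degrees(np.arctan2(ax[1],ax[0])))
E=[(351.3,129.2),(391.8,103),(405.5,228.8),(443.5,208.5)];print(onz(s,E,.008).mean(0))
# top view compare
t=load('top0'); hsv=cv2.cvtColor(t['pixels'],cv2.COLOR_RGB2HSV)
print('top px of tray corners',proj(t,Q).round(1).tolist(),'holes',proj(t,P).round(1).tolist())
```

```text
[[389.1 117.8]
 [364.3 133.2]
 [432.3 202.1]
 [408.5 215.2]]
[[ 0.6242 -0.0098  0.008 ]
 [ 0.5952 -0.0273  0.008 ]
 [ 0.6862 -0.1126  0.008 ]
 [ 0.6568 -0.13    0.008 ]]
hole spacings 0.03386479995396949 0.03417807292263605 0.11998468478214554 0.11977619885590957 centre [ 0.64059689 -0.06990708  0.008     ]
bracket +x angle 121.01500450547191
[[ 0.4002  0.0729  0.064 ]
 [ 0.4698  0.0903  0.064 ]
 [ 0.4376 -0.0844  0.064 ]
 [ 0.5072 -0.0691  0.064 ]]
0.07176790011314381 0.07125117052341974 0.16164744241966492 0.16372220305206137 [0.45369188 0.0024127  0.064     ]
tray 103.30872383272121
[ 0.64037632 -0.07141106  0.008     ]
top px of tray corners [[262.1, 304.0], [255.6, 272.3], [333.7, 288.8], [327.6, 257.5]] holes [[303.5, 210.4], [310.5, 222.7], [347.3, 186.2], [354.4, 198.4]]
```

Run:
```python
from h import *
a=np.radians(103.2); d=np.array([np.cos(a),np.sin(a)])
p=np.array([.4535,.002])-.085*d
env.reach([*p,.22],Ry(103.2))
s=snap('wrist','w2'); o=env.observe(); print(o['time_s'],o['tcp_pos'])
im=cv2.imread('pics/w2.png'); 
cv2.imwrite('pics/c2.png',cv2.resize(im[0:260,190:450],None,fx=2.3,fy=2.3,interpolation=2))
```

```text
2.7167 [ 0.47363867 -0.0814876   0.22070372]
```

View pics/c2.png

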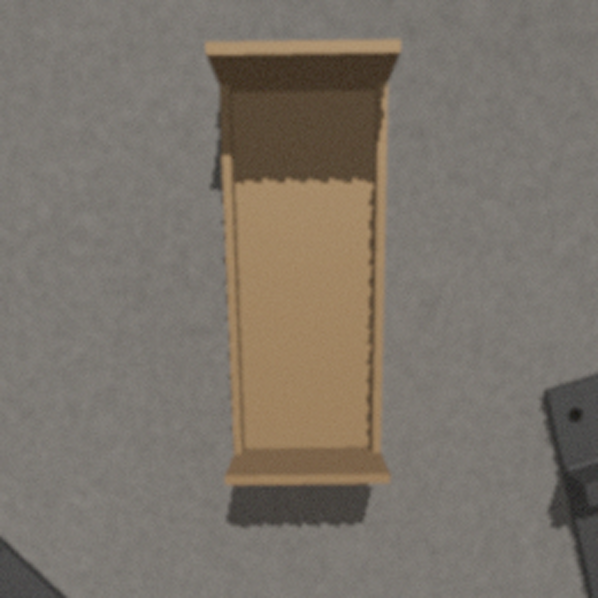

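Run:
```python
from h import *
s=load('w2')
f=lambda c:(np.array(c)+.5)/2.3-.5+np.array([190,0])
d=lambda a,b:round(float(np.linalg.norm(a-b)),4)
def rep(c,z,n):
    Q=onz(s,f(c),z); ax=Q[0]+Q[1]-Q[2]-Q[3]; print(n,d(Q[0],Q[1]),d(Q[2],Q[3]),d(Q[0],Q[2]),d(Q[1],Q[3]),Q.mean(0).round(4),np.degrees(np.arctan2(ax[1],ax[0])).round(2))
rep([(206,42),(402,40),(225,486),(391,483)],.064,'outer top')
rep([(231,92),(381,91),(242,448),(370,448)],.004,'floor inner')
rep([(210,55),(399,54),(228,476),(389,472)],.064,'inner end top')
```

```text
outer top 0.071 0.0714 0.1652 0.1645 [0.4534 0.0024 0.064 ] 103.56
floor inner 0.0654 0.064 0.1568 0.1571 [0.4534 0.0025 0.004 ] 103.02
inner end top 0.0688 0.0689 0.1567 0.1552 [0.4536 0.0026 0.064 ] 103.6
```

Run:
```python
from h import *
g=np.array([.6262,-.0459])
env.reach([*g,.10],Ry(121))
env.move_linear([*g,.017],.12)
env.close_gripper(); o=env.observe(); print(o['time_s'],o['opening'],o['tcp_pos'],o['contact_force'].round(1))
env.move_linear([*g,.12],.15)
o=env.observe(); print(o['time_s'],o['opening'],o['contact_force'].round(1),o['ft_torque'].round(2))
snap('side','s3');snap('wrist','w3')
im=cv2.imread('pics/s3.png');cv2.imwrite('pics/c3.png',np.hstack([cv2.resize(im[150:310,220:420],(500,400)),cv2.resize(cv2.imread('pics/w3.png'),None,fx=.45,fy=.45)[:216,:288].repeat(1,0)if 0 else np.zeros((400,1,3),'uint8')]))
```

```text
5.6667 0.00034227930048102864 [ 0.62620825 -0.04590113  0.01701962] [-0.7 -0.3 -0.5]
6.5 0.0003016215958295917 [-0.4 -0.6  0.1] [-0.03 -0.14 -0.05]
```

View pics/c3.png

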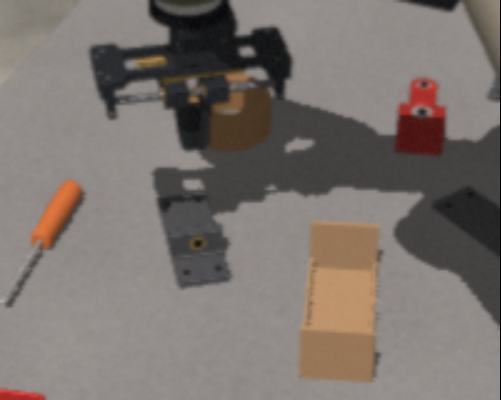

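View pics/w3.png

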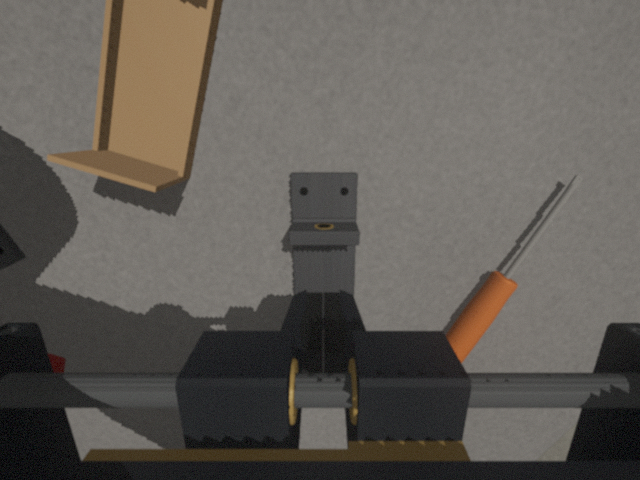

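```bash
python3 - <<'E'
from h import *
s=load('w3');d=lambda a,b:np.linalg.norm(a-b)
P=onz(s,[(304.5,191),(344.5,191)],.008);print(P,d(P[0],P[1]))
L=onz(s,[(290,238),(358,238)],.038);print('lug top',L,d(*L))
L=onz(s,[(323,226)],.008);print(L)
s=load('w1')
f=lambda c:(np.array(c)-[405,0]+.5)/4-.5+np.array([340,90])
# lug: short-side base line and top edges
print('base line short side z8',onz(s,f([(520,265),(680,180)]),.008))
L=onz(s,f([(527,275),(700,178),(548,312),(714,212)]),.038);print('lug top z38',L, d(L[0],L[1]),d(L[0],L[2]),L.mean(0))
o=env.observe();print(o['tcp_pos'],o['orientation'].round(3))
E
python3 - <<'E'
import cv2
cv2.imwrite('pics/c3b.png',cv2.resize(cv2.imread('pics/w3.png')[150:310,220:430],None,fx=3.5,fy=3.5,interpolation=2))
E
```

```text
[[ 0.59609937 -0.02678555  0.008     ]
 [ 0.62481486 -0.00957245  0.008     ]] 0.03347940024925485
lug top [[ 0.60343273 -0.05914516  0.038     ]
 [ 0.64913947 -0.03172911  0.038     ]] 0.05329865224523334
[[ 0.62505275 -0.04497698  0.008     ]]
base line short side z8 [[ 0.60116725 -0.05411274  0.008     ]
 [ 0.64874712 -0.02909159  0.008     ]]
lug top z38 [[ 0.59945591 -0.05432232  0.038     ]
 [ 0.64723882 -0.02767516  0.038     ]
 [ 0.60601732 -0.06487234  0.038     ]
 [ 0.65199043 -0.03693946  0.038     ]] 0.05471085576751148 0.012423976182622748 [ 0.62617562 -0.04595232  0.038     ]
[ 0.62568263 -0.0457958   0.11878001] [[-0.515  0.857 -0.002]
 [ 0.857  0.515  0.001]
 [ 0.002 -0.002 -1.   ]]
```

View pics/c3b.png

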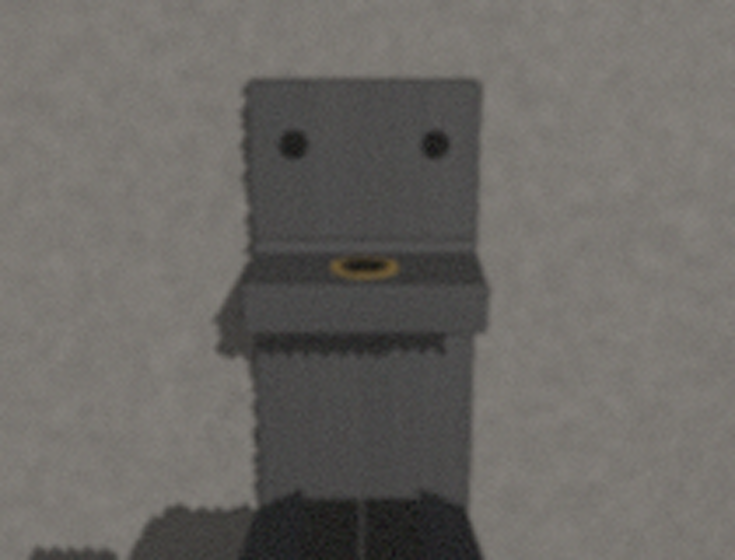

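Run:
```python
from h import *
s=load('w3');o=env.observe();R=o['orientation'];p=o['tcp_pos']
for n in(0,-.019,-.04): print(n,proj(s,p+R[:,2]*n))
print(proj(s,p+R[:,0]*.01)) 
si=load('s3');print('side',proj(si,p),proj(si,p+R[:,2]*-.064), proj(si,[.626,-.046,.038]))
print('cam',R.T@(-s['R'].T@s['t']-p))
im=cv2.imread('pics/s3.png');cv2.imwrite('pics/c3c.png',cv2.resize(im[150:280,230:350],None,fx=4.5,fy=4.5,interpolation=2))
```

```text
0 [[322.92900828 283.16996397]]
-0.019 [[322.92594668 299.60153921]]
-0.04 [[322.92173388 322.20814752]]
[[322.90674781 266.73339332]]
side [[298.0223269  216.25271377]] [[297.22715155 195.39212902]] [[298.81877361 240.80017104]]
cam [ 8.46268417e-02  1.18177966e-04 -1.74425153e-01]
```

View pics/c3c.png

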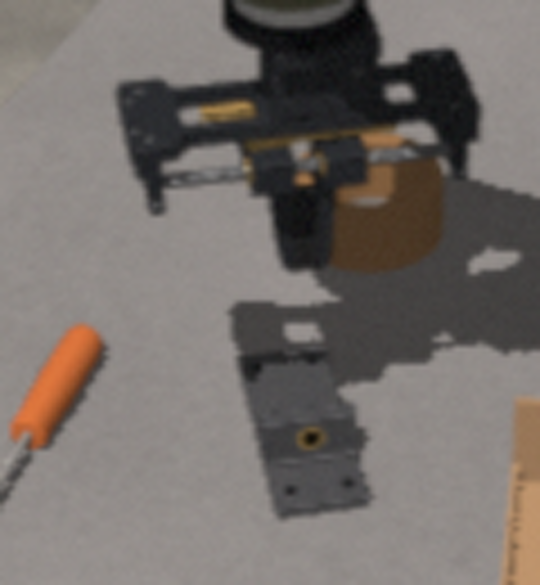

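The fingers closed on nothing and the bracket has not moved: holes and lug measure the same as before. In both the side and wrist views the fingertips sit about 20 mm short of where the stated TCP projects. I'll check this by touching the lug's top (z = 0.038) with the closed fingers.

Run:
```python
from h import *
g=np.array([.6262,-.0459])
print(env.move_linear([*g,.050],.1,threshold=4))
o=env.observe();print(o['time_s'],o['tcp_pos'],o['contact_force'].round(1))
print(env.move_linear([*g,.008],.03,threshold=4))
o=env.observe();print(o['time_s'],o['tcp_pos'],o['contact_force'].round(1),o['opening'])
```

```text
False
7.45 [ 0.62658899 -0.04598966  0.05057157] [-0.1  0.1  0.2]
True
8.7167 [ 0.6261422  -0.04589438  0.00924077] [-1.  -0.5  5.3] 0.0005831382479858254
```

Run:
```python
from h import *
si=snap('side','s4');w=snap('wrist','w4');o=env.observe();p=o['tcp_pos']
print(proj(si,p),proj(w,p))
a=cv2.resize(cv2.imread('pics/s4.png')[150:280,230:350],None,fx=4,fy=4,interpolation=2)
b=cv2.resize(cv2.imread('pics/w4.png')[170:340,230:410],None,fx=2.1,fy=2.1,interpolation=2)
c=np.zeros((520,800,3),'uint8');c[:520,:400]=a[:520,:400] if a.shape[1]>=400 else 0;c[:b.shape[0],410:410+b.shape[1]]=b
cv2.imwrite('pics/c4.png',c)
```

```text
[[299.07308999 249.16625668]] [[322.81060996 283.08627161]]
```

View pics/c4.png

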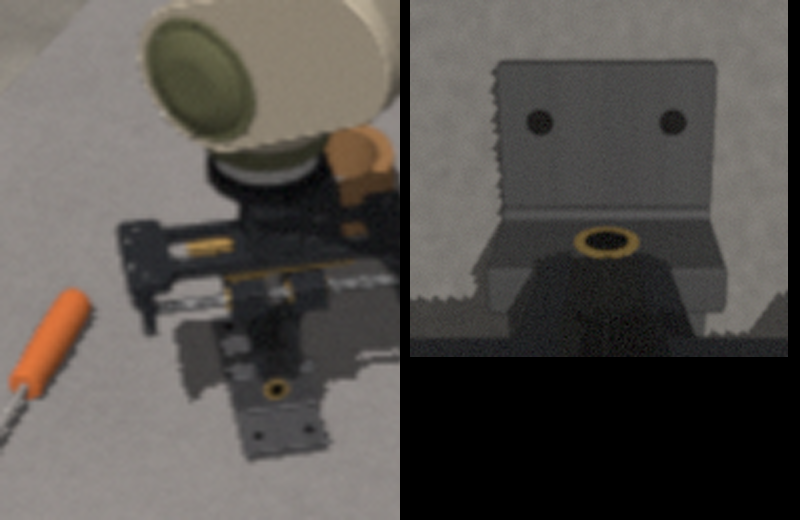

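```bash
python3 - <<'E'
from h import *
s=load('s3');p=np.array([.6257,-.0458,.1188]);R=Ry(121)
print('want post (264.4,197), tip centre bottom (297,209.6), carriage bottom (297,192)')
for h in(0,.02,.03,.04,.05,.06,.07,.08,.09,.1): print(h,proj(s,p-R[:,2]*h+R[:,1]*.0935).round(1),proj(s,p-R[:,2]*h+R[:,0]*.009).round(1))
E
python3 - <<'E'
import cv2
cv2.imwrite('pics/c3d.png',cv2.resize(cv2.imread('pics/s3.png')[150:225,250:345],None,fx=8,fy=8,interpolation=2))
E
```

```text
want post (264.4,197), tip centre bottom (297,209.6), carriage bottom (297,192)
0 [[261.5 220.8]] [[298.6 218.3]]
0.02 [[260.9 214.4]] [[298.4 211.9]]
0.03 [[260.6 211.1]] [[298.3 208.7]]
0.04 [[260.3 207.8]] [[298.2 205.4]]
0.05 [[260.  204.5]] [[298.1 202.1]]
0.06 [[259.7 201.2]] [[297.9 198.8]]
0.07 [[259.4 197.8]] [[297.8 195.4]]
0.08 [[259.1 194.4]] [[297.7 192. ]]
0.09 [[258.8 190.9]] [[297.6 188.6]]
0.1 [[258.5 187.5]] [[297.5 185.1]]
```

View pics/c3d.png

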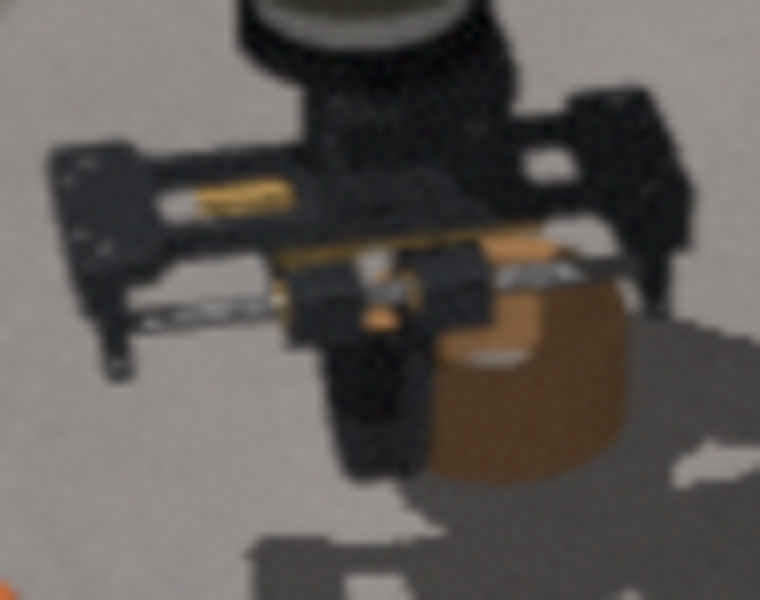

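The fingers really end about 28.8 mm behind the stated TCP. Contact on the lug's top (z = 38 mm) came at TCP z = 9.2 mm, and the side view gives about 27 mm. The gripper's body is still about 65–70 mm behind the TCP. I'll correct all heights for this (H = 0.0288).

```bash
cat >> h.py <<'E'
H=.0288
def tip(p,z): return [p[0],p[1],z-H]
TC=np.array([.4534,.0025]); TY=103.3; TD=np.array([np.cos(np.radians(TY)),np.sin(np.radians(TY))])
def st():
    o=env.observe(); print(round(o['time_s'],2),'open',round(o['opening'],4),'tip',(o['tcp_pos']+[0,0,H]).round(4),'F',o['contact_force'].round(1),o['ft_torque'].round(2)); return o
E
python3 - <<'E'
from h import *
g=np.array([.6262,-.0459])
env.move_linear(tip(g,.060),.15)
env.release(); 
env.move_linear(tip(g,.0175),.1); st()
env.close_gripper(); o=st()
if o['opening']>.05:
    env.move_linear(tip(g,.10),.15); st()
    snap('side','s5')
    cv2.imwrite('pics/c5.png',cv2.resize(cv2.imread('pics/s5.png')[150:280,230:350],None,fx=4,fy=4,interpolation=2))
E
```

```text
11.02 open 0.0881 tip [ 0.6264 -0.046   0.0177] F [ 0.1 -0.2  0.9] [-0.04 -0.11 -0.02]
11.6 open 0.0558 tip [ 0.6263 -0.0459  0.0177] F [-0.6  0.1  2.6] [ 0.04 -0.1   0.06]
12.3 open 0.0553 tip [ 0.6255 -0.0457  0.0988] F [-0.5 -0.6 -3.4] [-0.   -0.08 -0.02]
```

View pics/c5.png

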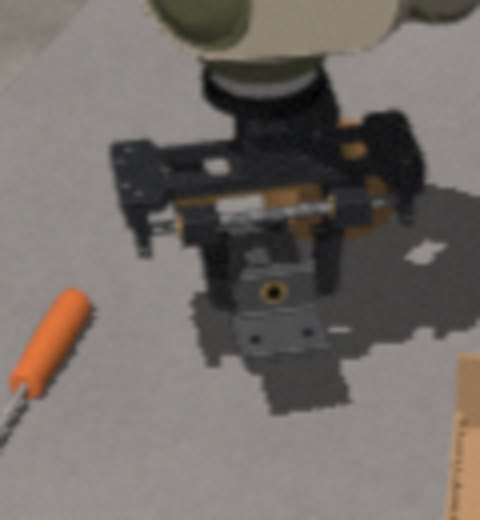

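Run:
```python
from h import *
L=TC+.028*TD
env.reach(tip(L,.125),Ry(TY)); st()
snap('side','s6');snap('wrist','w6');snap('top','t6')
a=cv2.resize(cv2.imread('pics/s6.png')[160:320,300:420],None,fx=3.5,fy=3.5,interpolation=2)
b=cv2.resize(cv2.imread('pics/w6.png')[60:360,160:500],None,fx=1.1,fy=1.1,interpolation=2)
c=np.zeros((560,800,3),'uint8');c[:560,:420]=a;c[:330,424:424+b.shape[1]]=b
cv2.imwrite('pics/c6.png',c)
```

```text
13.15 open 0.0559 tip [0.4481 0.0294 0.125 ] F [-0.5 -0.6 -3.5] [ 0.04 -0.12 -0.02]
```

View pics/c6.png

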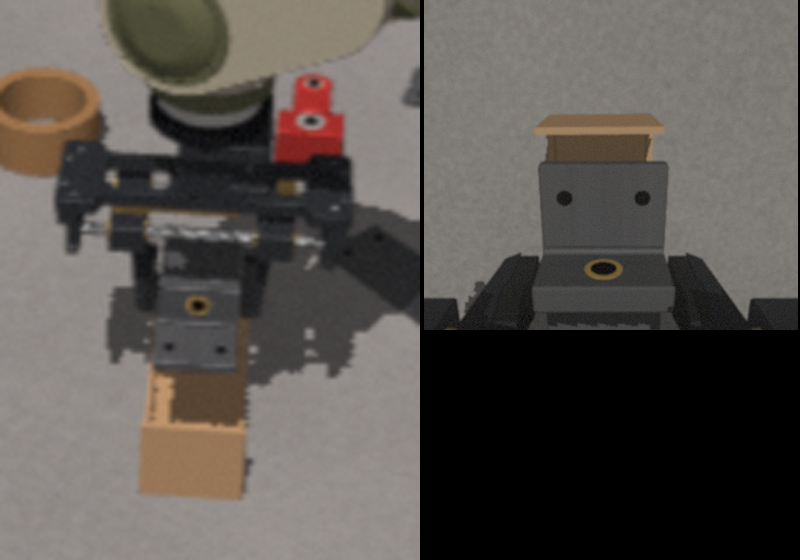

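Run:
```python
from h import *
s=load('w6');n=np.array([-TD[1],TD[0]]);n=n
for dz in(-.006,-.003,0,.003,.006,.01):
    X=[[*(TC+.060*TD+sg*.017*n),.1075+.008+dz] for sg in(1,-1)]; print(dz,proj(s,X).round(1).tolist())
print('obs (287.7,239.6),(357.7,239.6)')
```

```text
-0.006 [[285.7, 234.7], [354.7, 234.7]]
-0.003 [[285.1, 236.6], [355.3, 236.6]]
0 [[284.5, 238.6], [355.8, 238.5]]
0.003 [[283.8, 240.6], [356.4, 240.5]]
0.006 [[283.1, 242.7], [357.0, 242.7]]
0.01 [[282.1, 245.7], [357.9, 245.6]]
obs (287.7,239.6),(357.7,239.6)
```

Run:
```python
from h import *
L=TC+.028*TD
env.move_linear(tip(L,.048),.12); st()
r=env.move_linear(tip(L,.0208),.04,threshold=8); print(r); st()
snap('wrist','w7');snap('side','s7')
a=cv2.resize(cv2.imread('pics/s7.png')[200:320,310:410],None,fx=4,fy=4,interpolation=2)
b=cv2.resize(cv2.imread('pics/w7.png')[60:360,160:500],None,fx=1.15,fy=1.15,interpolation=2)
c=np.zeros((480,800,3),'uint8');c[:480,:400]=a;c[:345,404:404+b.shape[1]]=b
cv2.imwrite('pics/c7.png',c)
```

```text
14.09 open 0.0555 tip [0.4474 0.0296 0.0484] F [ 0.1  0.5 -3.4] [ 0.01 -0.1   0.  ]
True
14.73 open 0.0556 tip [0.4467 0.0298 0.0216] F [-0.6  0.2  5.3] [-0.03 -0.09  0.07]
```

View pics/c7.png

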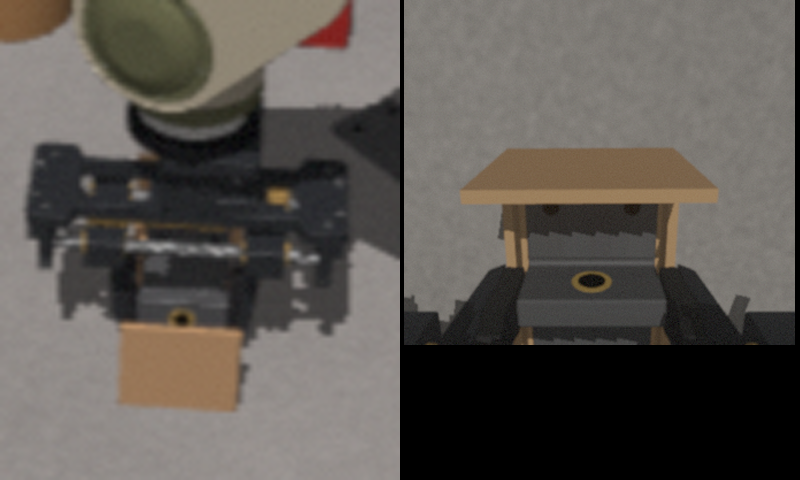

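Run:
```python
from h import *
L=TC+.028*TD
env.release()
env.move_linear(tip(L,.15),.25); st(); 
a=np.radians(105); c=np.array([.444,.299])-.085*np.array([np.cos(a),np.sin(a)])
env.reach([*c,.19],Ry(105)); env.sleep(.15); st()
snap('wrist','w8');snap('top','t8')
a=cv2.resize(cv2.imread('pics/w8.png')[40:240,220:420],None,fx=3,fy=3,interpolation=2)
cv2.imwrite('pics/c8.png',a)
b=cv2.imread('pics/t8.png')[215:325,230:360];cv2.imwrite('pics/c8b.png',cv2.resize(b,None,fx=5,fy=5,interpolation=2))
```

```text
16.14 open 0.0884 tip [0.4464 0.0298 0.1492] F [-0.4  0.  -0.5] [-0.06 -0.08  0.01]
17.11 open 0.0876 tip [0.466  0.2155 0.218 ] F [-0.8  0.6  0.5] [-0.03 -0.08  0.04]
```

View pics/c8.png

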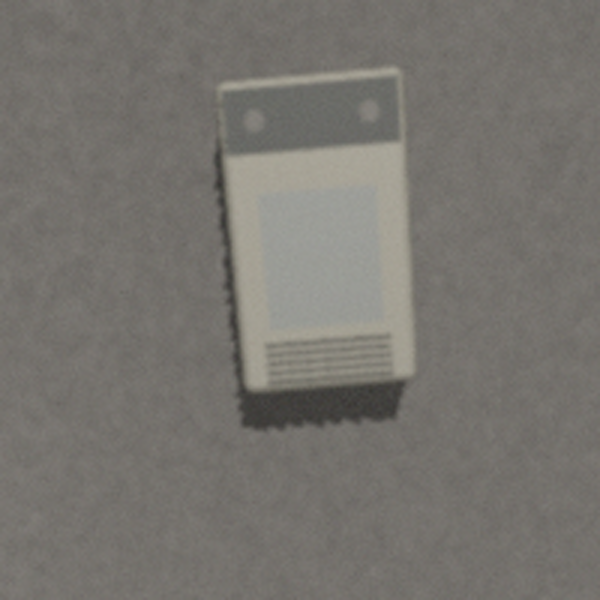

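View pics/c8b.png

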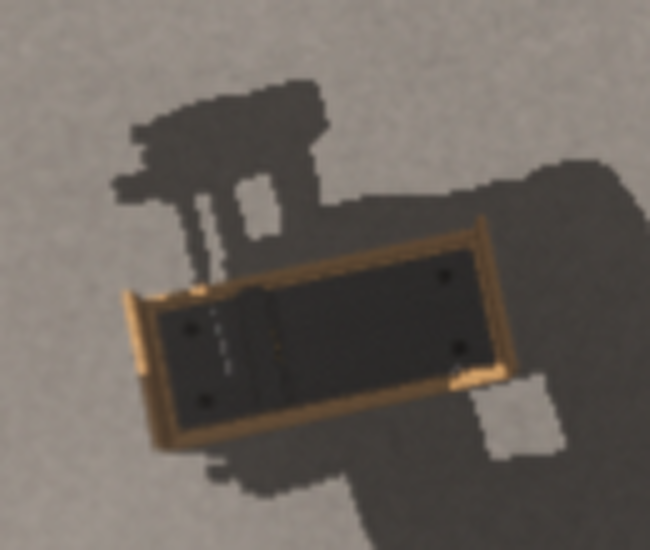

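Run:
```python
from h import *
d=lambda a,b:round(float(np.linalg.norm(a-b)),4)
s=load('w8');f=lambda c:(np.array(c)+.5)/3-.5+np.array([220,40])
Q=onz(s,f([(219,86),(401,69),(246,391),(414,376)]),.03);ax=Q[0]+Q[1]-Q[2]-Q[3]
print(d(Q[0],Q[1]),d(Q[2],Q[3]),d(Q[0],Q[2]),d(Q[1],Q[3]),Q.mean(0).round(4),np.degrees(np.arctan2(ax[1],ax[0])).round(2))
ay=Q[1]+Q[3]-Q[0]-Q[2];print(np.degrees(np.arctan2(ay[1],ay[0]))+90)
t=load('t8');f=lambda c:(np.array(c)+.5)/5-.5+np.array([230,215])
P=onz(t,f([(191,329),(205,401),(445,276),(459,347)]),.012);ax=P[0]+P[1]-P[2]-P[3]
print('bracket',P.mean(0),np.degrees(np.arctan2(ax[1],ax[0])),d(P[0],P[1]),d(P[0],P[2]), 'local',(P.mean(0)[:2]-TC)@TD)
```

```text
0.0532 0.0538 0.0882 0.088 [0.4462 0.3021 0.03  ] 108.97
109.71739530892445
bracket [0.45335914 0.00523661 0.012     ] 103.42905440802629 0.034 0.1203 local 0.0026726096928270404
```

Run:
```python
from h import *
g=np.array([.4462,.3021])
env.reach(tip(g,.075),Ry(109.2))
env.move_linear(tip(g,.0095),.1); st()
env.close_gripper(); o=st()
if o['opening']>.05:
    env.move_linear(tip(g,.10),.15); st()
    D=TC-.0275*TD
    a=D-.0*TD
    env.reach(tip(D,.13),Ry(TY)); env.sleep(.2); st()
    snap('wrist','w9');snap('side','s9')
    a=cv2.resize(cv2.imread('pics/s9.png')[160:320,300:420],None,fx=3.5,fy=3.5,interpolation=2)
    b=cv2.resize(cv2.imread('pics/w9.png')[0:340,160:500],None,fx=1.1,fy=1.1,interpolation=2)
    c=np.zeros((560,800,3),'uint8');c[:560,:420]=a;c[:b.shape[0],424:424+b.shape[1]]=b
    cv2.imwrite('pics/c9.png',c)
```

```text
18.73 open 0.0881 tip [0.4467 0.3022 0.0102] F [-0.3 -1.   0. ] [-0.01 -0.1  -0.01]
19.31 open 0.0556 tip [0.4463 0.3021 0.0096] F [-1.1 -0.3  2. ] [ 0.02  0.   -0.03]
20.06 open 0.0559 tip [0.4456 0.3019 0.0991] F [-0.4  0.  -2.3] [-0.08 -0.16  0.05]
21.5 open 0.0556 tip [ 0.4598 -0.0235  0.1299] F [-0.2  0.8 -1.7] [-0.01 -0.09  0.02]
```

View pics/c9.png

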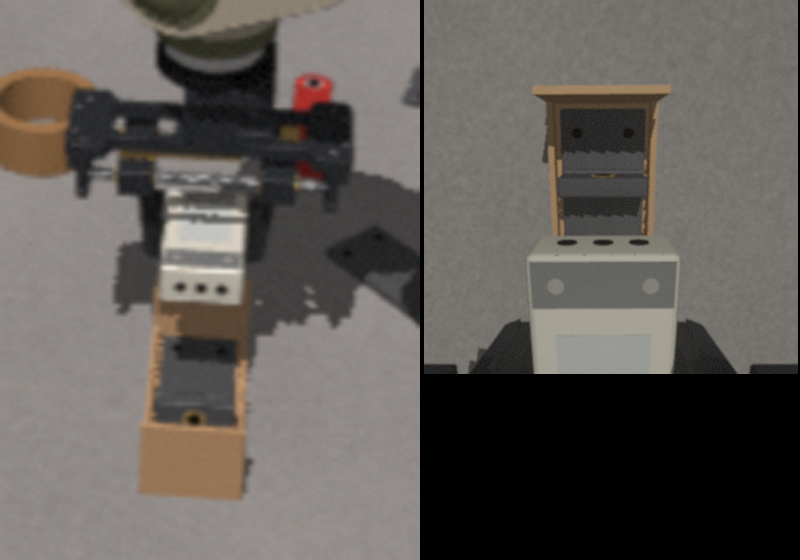

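Run:
```python
from h import *
s=load('w9');f=lambda c:(np.array(c)-[424,0]+.5)/1.1-.5+np.array([160,0])
loc=lambda P:[((p[:2]-TC)@TD*1000).round(1) for p in P]
lat=lambda P:[((p[:2]-TC)@np.array([-TD[1],TD[0]])*1000).round(1) for p in P]
P=onz(s,f([(577,133),(629,132)]),.012);print('holes local x (60+d)',loc(P),lat(P))
P=onz(s,f([(557,188),(648,188)]),.042);print('lug top long edge (22+d)? mid rows',loc(onz(s,f([(603,179),(603,196)]),.042)))
P=onz(s,f([(528,261),(677,261)]),.1505);print('driver lead end top',loc(P),lat(P))
P=onz(s,f([(537,95),(667,95)]),.064);print('wall',loc(P),lat(P))
```

```text
holes local x (60+d) [np.float64(59.8), np.float64(60.5)] [np.float64(17.1), np.float64(-17.2)]
lug top long edge (22+d)? mid rows [np.float64(33.3), np.float64(23.0)]
driver lead end top [np.float64(16.7), np.float64(16.7)] [np.float64(25.9), np.float64(-26.0)]
wall [np.float64(77.9), np.float64(77.9)] [np.float64(33.8), np.float64(-33.0)]
```

Run:
```python
from h import *
D=TC-.0275*TD
env.move_linear(tip(D,.056),.12); st()
r=env.move_linear(tip(D,.0205),.04,threshold=8); print(r); o=st()
```

```text
22.37 open 0.0558 tip [ 0.4601 -0.0243  0.0565] F [ 0.5 -0.1 -2.1] [-0.01 -0.05  0.06]
True
23.18 open 0.0555 tip [ 0.4594 -0.0242  0.0215] F [-0.8  0.2  5.1] [0.02 0.03 0.02]
```

Run:
```python
from h import *
D=TC-.0275*TD
env.release()
env.move_linear(tip(D,.15),.25); st()
a=np.radians(100.5); c=np.array([.448,-.321])-.095*np.array([np.cos(a),np.sin(a)])
env.reach([*c,.20],Ry(100.5)); env.sleep(.15); st()
snap('wrist','w10');snap('top','t10')
a=cv2.resize(cv2.imread('pics/w10.png')[20:280,190:450],None,fx=2.3,fy=2.3,interpolation=2)
cv2.imwrite('pics/c10.png',a)
b=cv2.imread('pics/t10.png')[215:325,230:360];cv2.imwrite('pics/c10b.png',cv2.resize(b,None,fx=5,fy=5,interpolation=2))
```

```text
24.48 open 0.0881 tip [ 0.4591 -0.0241  0.149 ] F [-0.3  0.7 -0.7] [-0.1  -0.06 -0.  ]
26.11 open 0.088 tip [ 0.4658 -0.4133  0.2288] F [ 0.4  0.1 -0. ] [-0.07 -0.05 -0.03]
```

View pics/c10.png

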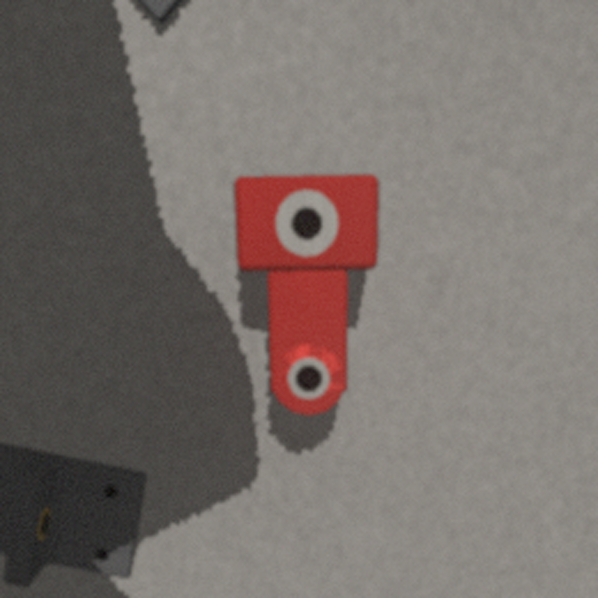

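View pics/c10b.png

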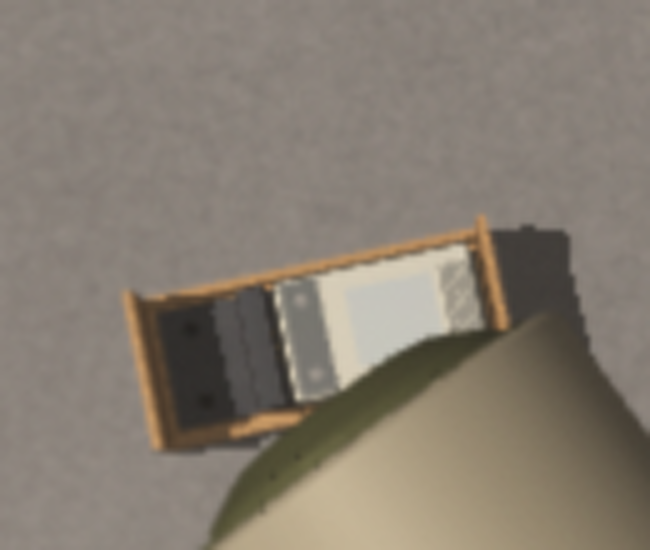

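Run:
```python
from h import *
d=lambda a,b:round(float(np.linalg.norm(a-b)),4)
s=load('w10');f=lambda c:(np.array(c)+.5)/2.3-.5+np.array([190,20])
Q=onz(s,f([(235,178),(378,176),(238,270),(377,267)]),.05);ay=Q[1]+Q[3]-Q[0]-Q[2]
print(d(Q[0],Q[1]),d(Q[2],Q[3]),d(Q[0],Q[2]),d(Q[1],Q[3]),Q.mean(0).round(4),np.degrees(np.arctan2(ay[1],ay[0]))+90)
P=onz(s,f([(306,222.5),(308.5,378)]),.05);ax=P[0]-P[1];print(P.round(4),d(*P),np.degrees(np.arctan2(ax[1],ax[0])))
```

```text
0.0543 0.0547 0.0335 0.0331 [ 0.4496 -0.3245  0.05  ] 101.4708964348687
[[ 0.4491 -0.3241  0.05  ]
 [ 0.4611 -0.3831  0.05  ]] 0.0601 101.48601157064685
```

Run:
```python
from h import *
g=np.array([.4493,-.3243])
env.reach(tip(g,.09),Ry(101.5))
env.move_linear(tip(g,.024),.1); st()
env.close_gripper(); o=st()
if o['opening']>.05:
    env.move_linear(tip(g,.10),.15); st()
    E=TC+.0563*TD
    env.reach(tip(E,.135),Ry(TY)); env.sleep(.25); st()
    snap('wrist','w11');snap('side','s11')
    a=cv2.resize(cv2.imread('pics/s11.png')[160:320,300:420],None,fx=3.5,fy=3.5,interpolation=2)
    b=cv2.resize(cv2.imread('pics/w11.png')[0:340,160:500],None,fx=1.1,fy=1.1,interpolation=2)
    c=np.zeros((560,800,3),'uint8');c[:560,:420]=a;c[:b.shape[0],424:424+b.shape[1]]=b
    cv2.imwrite('pics/c11.png',c)
```

```text
27.73 open 0.0883 tip [ 0.4496 -0.3248  0.0246] F [0.2 0.9 0.9] [-0.04 -0.06  0.03]
28.31 open 0.0555 tip [ 0.4494 -0.3243  0.0242] F [-0.9  1.2  2.3] [ 0.05 -0.1   0.02]
28.97 open 0.0556 tip [ 0.4488 -0.3238  0.099 ] F [-0.3 -0.7 -4.3] [ 0.   -0.08 -0.02]
30.64 open 0.056 tip [0.4407 0.0567 0.1349] F [ 0.4  1.2 -3.8] [-0.01 -0.1  -0.02]
```

View pics/c11.png

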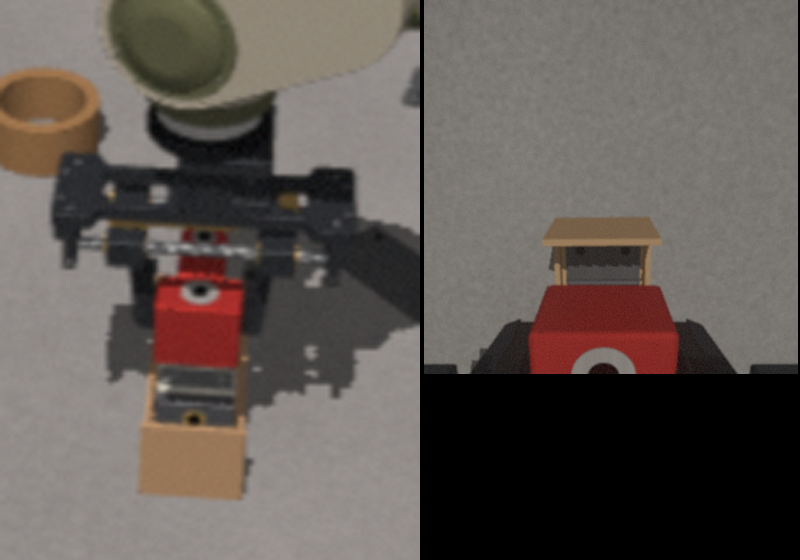

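Run:
```python
from h import *
s=load('w11');f=lambda c:(np.array(c)-[424,0]+.5)/1.1-.5+np.array([160,0])
N=np.array([-TD[1],TD[0]])
def loc(c,z): return [(((p[:2]-TC)@TD*1000).round(1),((p[:2]-TC)@N*1000).round(1)) for p in onz(s,f(c),z)]
print('hub front top',loc([(532,333),(674,333)],.161),'foot',loc([(541,287),(664,287)],.111))
print('end wall top edge outer/inner',loc([(557,218),(647,218),(543,244),(660,244)],.064))
print('holes',loc([(580,251),(625,251)],.012))
```

```text
hub front top [(np.float64(73.9), np.float64(25.3)), (np.float64(73.8), np.float64(-25.4))] foot [(np.float64(71.3), np.float64(30.0)), (np.float64(71.1), np.float64(-29.6))]
end wall top edge outer/inner [(np.float64(95.3), np.float64(26.7)), (np.float64(95.2), np.float64(-25.6)), (np.float64(79.7), np.float64(35.7)), (np.float64(79.5), np.float64(-33.9))]
holes [(np.float64(59.7), np.float64(17.2)), (np.float64(59.6), np.float64(-16.2))]
```

Run:
```python
from h import *
E=TC+.0563*TD
r=env.move_linear(tip(E,.075),.10,threshold=10); print(r); st()
r=env.move_linear(tip(E,.035),.04,threshold=8); print(r); o=st()
snap('wrist','w12');snap('side','s12')
a=cv2.resize(cv2.imread('pics/s12.png')[200:320,310:410],None,fx=4,fy=4,interpolation=2)
b=cv2.resize(cv2.imread('pics/w12.png')[60:360,160:500],None,fx=1.15,fy=1.15,interpolation=2)
c=np.zeros((480,800,3),'uint8');c[:480,:400]=a;c[:345,404:404+b.shape[1]]=b
cv2.imwrite('pics/c12.png',c)
```

```text
False
31.49 open 0.0559 tip [0.4408 0.0573 0.0754] F [-0.  -0.  -3.6] [ 0.01 -0.08 -0.01]
True
32.41 open 0.0559 tip [0.4402 0.0573 0.0361] F [-1.2 -0.9  5.4] [-0.03 -0.02 -0.02]
```

View pics/c12.png

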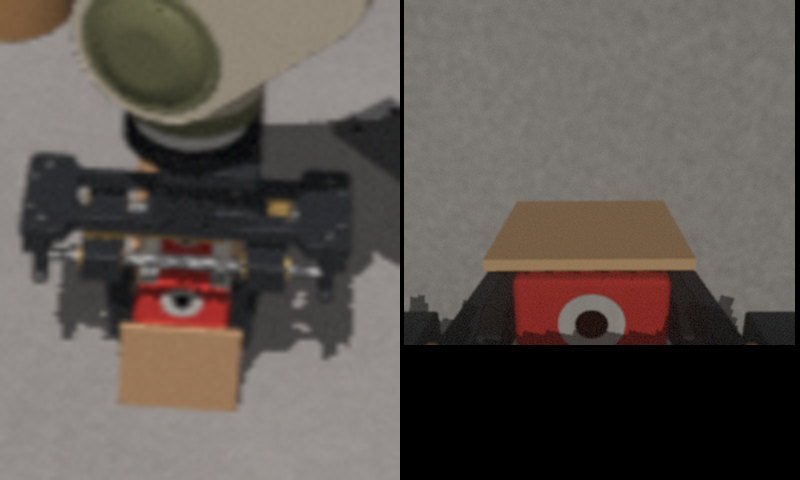

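Contact came at tip height 36.1 mm, as expected (foot on the plate). I'll release, back off and check.

Run:
```python
from h import *
E=TC+.0563*TD
env.release(); st()
env.move_linear(tip(E,.16),.15); 
V=TC-.085*TD
env.reach([*V,.22],Ry(TY)); env.sleep(.2); st()
snap('wrist','w13');snap('side','s13')
env.reach([.25,-.35,.28],Ry(60)); env.sleep(.2); snap('top','t13');st()
a=cv2.resize(cv2.imread('pics/w13.png')[0:260,190:450],None,fx=1.5,fy=1.5,interpolation=2)
b=cv2.resize(cv2.imread('pics/t13.png')[215:325,230:360],None,fx=3,fy=3,interpolation=2)
d=cv2.resize(cv2.imread('pics/s13.png')[200:320,310:410],None,fx=2,fy=2,interpolation=2)
c=np.zeros((600,800,3),'uint8');c[:390,:390]=a;c[:330,400:790]=b;c[340:580,400:600]=d
cv2.imwrite('pics/c13.png',c)
```

```text
33.14 open 0.0879 tip [0.4394 0.0574 0.0355] F [ 0.3 -0.5 -0.3] [-0.04 -0.12 -0.03]
35.03 open 0.0879 tip [ 0.4726 -0.0789  0.248 ] F [0.4 0.4 0.7] [-0.03 -0.1  -0.02]
36.72 open 0.0881 tip [ 0.2505 -0.3496  0.3087] F [ 0.7  0.  -0.1] [ 0.    0.01 -0.04]
```

View pics/c13.png

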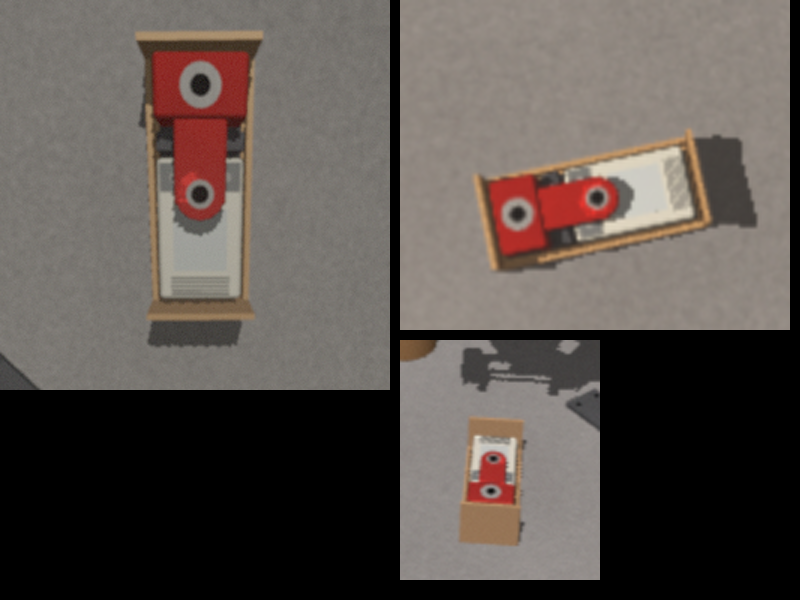

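View pics/t13.png

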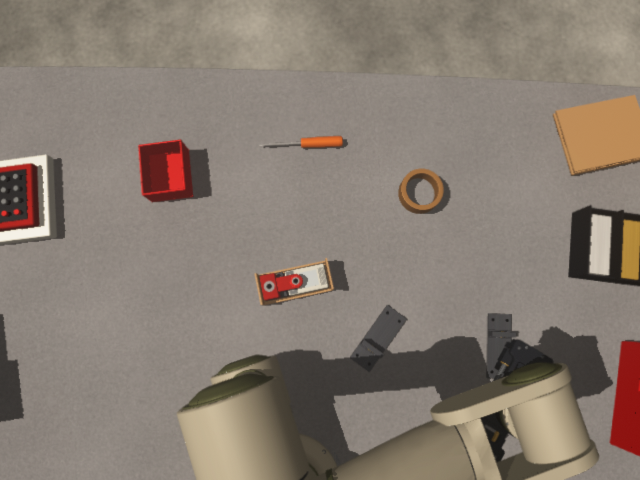

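All three parts are in the tray: elbow hub at top (270,287), its tip at (296,281), and the driver beside it. The bin, tape and screwdriver are at their original pixels. One height check by triangulation before handing in.

Run:
```python
from h import *
w=load('w13');t=load('t13')
fw=lambda c:(np.array(c)+.5)/1.5-.5+np.array([190,0]); ft=lambda c:(np.array(c)-[400,0]+.5)/3-.5+np.array([230,215])
def tri(a,b):
    Ps=[np.c_[s['R'],s['t']] for s in(w,t)]
    X=cv2.triangulatePoints(Ps[0],Ps[1],und(w,[a]).T,und(t,[b]).T); return (X[:3]/X[3]).ravel().round(4)
for n,a,b in(('hub',(200.5,84.5),(517,213.5)),('tip',(200,193.5),(597,198))):
    X=tri(fw(a),ft(b));print(n,X,'local x',((X[:2]-TC)@TD*1000).round(1), 'assuming z.062:',((onz(w,[fw(a)],.062)[0][:2]-TC)@TD*1000).round(1))
env.hand_in()
```

```text
hub [0.4407 0.0605 0.0476] local x 59.4 assuming z.062: 56.3
tip [0.4534 0.     0.0754] local x -2.4 assuming z.062: -3.3
the job is handed in; nothing more can be done
```

The mounting kit is packed in the tray and the job was handed in at about 37 s. The order was bracket (the one farthest from the base), then driver, then elbow.

- **First grasp missed:** the first close on the bracket shut on nothing, and the bracket did not move. The fingers turned out to end about 29 mm behind the stated TCP. I measured this by touching the top of the lug, and the side view agreed roughly (27 mm). I corrected all later heights for it.
- **Setting down:** every part met its support at the expected height, with the fingertips at 21.6, 21.5 and 36.1 mm. The force changed by about 9 N at each contact, and the tool force I read stayed at about 5 N or less throughout.
- **Last pictures:** the bracket is flat in the tray, the driver lies between the lug and the end wall, and the elbow's arm reaches over both. With the hub's top at its packed height, the hub sits at x = +56.3 mm, exactly on target. The bin, tape roll and screwdriver show at the same pixels as at the start.
- **A check that disagreed:** a last two-camera height check put the hub ring at 48 mm and the tip ring at 75 mm, when both should be 62 mm. The two views are only about 20° apart and the top camera gives about 2.3 mm per pixel, so I put the ±14 mm down to noise. It does not confirm the heights by itself. My evidence that the elbow stands level is the contact heights and the wrist picture.

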